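# Put the hot lid back on the trinket kiln with the lid lifter

## Task

Take the lid lifter from its slotted rack, hook its two prongs under the loop handle of the hot lid on the brick, and carry the lid level to the small kiln. Work it gently into the kiln's mouth until it is fully home and flat; the mouth collar is bedded off centre to an unknown side, so feel for it and do not force or drop the lid. Then unhook the lifter and hang it back in the rack slot; keep the gripper off the hot lid and kiln and leave the other things alone.

Things in the scene. Friction and masses are not known exactly. Their poses are not given: they have to be found in the camera images.
- lifter_grip (a point): Centre of the lid lifter's dark wooden grip, 26 (x) x 18 (y) x 50 mm tall; the tool (150 g) hangs upright in the rack, to be pinched across the 18 mm from above. Below: a collar 28 mm across, 4 mm thick, its underside 29 mm below this point and resting on the rack; then an 8 mm rod straight down; at its foot two level prongs along +x. z up.
- lifter_prongs (a point): Point midway between and along the lifter's prongs, level with their upper side: 123 mm below the grip centre, 15 mm along x from the rod axis. Two 6 mm bars 24 mm apart (30 over all), 26 mm long from the rod, ends turned up 7 mm above the prongs; underside 6 mm below this point. The handle bar lies across them, in the 20 mm between rod and ends.
- rack: Fixed dark steel lifter rack; origin on the table under its slot; plate top 115 mm up. Slot 14 mm wide along x, from its open end at x = -26 mm to its closed end at +26, flanked by two arms (50 mm over all). Post at x = +55 mm below the plate; nothing above it. The prongs do not pass through the slot: raise the lifter a little, then draw it out along -x.
- rack_slot (a point): Point in the rack's slot, level with the plate's top (115 mm up), where the lifter's rod axis belongs: 8 mm past the rack's origin, 34 mm inside the slot's open end. Axes as the rack.
- lid: Hot fireclay lid, loose, 0.3 to 0.6 kg, on the brick. Origin: centre of its plug's underside, z up. Plug 79 mm across, 11 mm deep, lower edge chamfered to 76; above it a flange 112 mm across, 11 to 22 mm up. On top a steel loop handle: 8 mm bar along y on legs at y = +-28 mm (48 clear), 34 mm clear below it. Mass centred on the axis: hangs level if the prongs take the bar's middle.
- lid_bar (a point): Middle of the bar of the lid's loop handle, on the bar's axis, 60 mm above the lid's origin. The bar runs along y; the prongs go under it along +x or -x.
- brick: Fixed reddish fire brick, 124 x 124 x 32 mm, on which the lid is parked. Origin: centre of its underside.
- kiln: Fixed round kiln, steel shell 150 mm across, origin: centre of its underside. On it a fixed pale collar 128 mm across, top 106 mm up, with an 83 mm mouth for the lid's plug. The collar's centre is 10 mm off the shell's, to an unmeasured side: see or feel it. Off the mouth, the lowered lid catches and leans down towards the mouth's side. Home: level, lid origin 95 mm above the kiln's.
Mind the look-alikes: they are no part of the job. Of the things that look like the brick, take the one that is farthest to the robot's left at the start. Leave any pink look-alike of the part that bears lifter_grip alone.

How it is judged:
By the outcome, as a careful person would: the job done as asked, in the order asked, and still so for the second after the job is handed in, with the robot touching nothing.
It also fails if it takes over 72 s, if anything falls off the work surface, if the arm or the gripper's body presses on something with over 40 N, if the wrist force passes 120 N, or if a joint passes its speed limit or range.

## Robot

A 6-joint arm with a two-finger parallel gripper is mounted at the origin on the work surface. World frame = base frame: x ahead of the robot, y to its left, z up, the work surface at z = 0. Lengths are in m, angles in rad, forces in N, time in s.
With the tool pointing down it reaches from about 0.375 to 0.9 m from the base axis. Payload 3.1 kg.
Tool frame: the origin (TCP) lies midway between the tips of the shut fingers; the grasp point (between the pads) lies 19 mm behind it; z points along the fingers, y is the line along which they close (so a half turn about z gives the same grasp; the last joint's range is limited). The gripper opens to 85 mm and grips with 20 to 120 N. Pads are 22 mm wide; open, the fingers measure 114 mm over their backs; the gripper's body (76 mm by 85 mm) begins 54 mm behind the grasp point. The pads swing forward as they close: fully open they stand 13 mm farther back than shut.
Start: joints at [1.165, 0.527, 1.433, -0, 1.181, -0.178], TCP at [0.14, 0.609, 0.231] pointing down, gripper open.
Joint ranges: [-3.08, 3.08], [-0.75, 2.2], [0.22, 2.44], [-1.43, 4.57], [0, 2.65], [-2.85, 2.85]. Speed limits (rad/s): [2.79, 2.79, 3.14, 3.14, 3.14, 3.14].

## Interface

Orientations are given as a unit quaternion [w, x, y, z].
In Python, from plant import * gives the robot as it stands.
- The arm moves only by the tool step_arm, never from a script. Its argument "increments" is a list of rows, each a list of 5 numbers: the opening, from 0 (shut) to 1 (fully open), then the shift along the tool's x, y, z each as a share of 50 cm, from -1 to 1, then the turn about the tool's z as a share of 1.5 rad, from -1 to 1. In form: [[claw, x, y, z, turn], ...]. A call has 1 to 10 rows; each row is the pose to reach, as a shift and turn from the pose commanded when the call began, along the tool's axes at that moment; what a row does not reach only later rows make up. A row lasts 1/12 s, in which the tool goes at most 41.7 mm and 7.16 degrees, less where a joint would pass 70% of its speed; a pose out of reach is approached as far as the arm can. A call with a number of a shift or a turn outside -1 to 1 is refused whole. A call with a gripper value outside its range is refused whole. The fingers move at their own pace and stop on an object; "squeeze" is the grip in N (left out, the last holds). Time passes only in rows, so rows that repeat a pose let the fingers close. It gives the time, the measured TCP pose, the force, the opening and the grip force at its end, in the units of the state.
- sense(): the state, without advancing time (a new reading comes with each control period).
- get_image(name): name is "side" or "top" or "wrist"; returns a dict with "color" (384x512x3 uint8, red, green, blue), "range_z" (384x512 float32, m along the optical axis (not along the pixel's ray), 0 where there is no reading), "intrinsics" (3x3 intrinsics, pixels), "R" (3x3) and "t" (3): a world point X has camera coordinates R X + t. Camera axes: x right, y down, z forward; pixel columns grow to the right and rows downward; lengths in m; the calibration is good to about 2 mm. A picture is of the moment at which its call begins.
- job_done(): hands the job in; it is judged then, once.
Trained networks look in the newest picture that a camera, given by its name, has taken for a name from the list of things; names that differ only in an ending like _2 or _b are one class to them, and where a whole thing is asked for, a point or a joint stands for the part that bears it (a point fixed in the world has none). Each returns a list of dicts, best first, with "score" (0 to 1); they miss things now and then, are a little off and sometimes report something else, mostly with a low value. They report only what shows in the picture. A call takes as long as a camera call. They do not tell look-alikes from the thing itself.
- spot_in(camera, query): "pixel" ([column, row] in pixels, amid what is visible of it).
- masks_of(camera, query): "mask" (384x512 bool, what is visible of it) and "pixel" ([column, row] in pixels, amid what is visible of it).
- landmark_of(camera, query): "pixel" ([column, row] in pixels: a listed point, or the origin of a listed thing).
The state is a dict: "t": time; "joint_positions": joint angles; "qd": joint speeds; "joint_torque": joint torques, N m; "tool_pos": TCP position; "ee_rot": TCP orientation; "ft_force": force on the tool from outside, world axes, zero at the start; "torque": the same for the moment, N m; "grip_width": finger opening in m; "gripper_force": force on a finger pad.
Only numpy, scipy, OpenCV 4.12 (cv2) and the standard library are available. Lean on these libraries where they do the work, as an engineer would, in place of code of your own. Each camera call takes 0.05 s, during which the arm holds its last target. There are 200 camera calls.

## Working session

There is one attempt and no reset: what is moved stays moved. The work goes in short steps, Python scripts to look and compute and a tool call to move; the robot and the scene stay as the last step left them, time stands still between calls to the robot, and variables do not carry over. Pictures are saved under pics/ and viewed, at most 10 in all, crops included, and the job is handed in when it is done.

Besides the shell and the picture viewer there is one more tool, called after "Request:" as name(argument=value, ...) on one line, values as JSON. step_arm: Moves the arm, as the interface text tells. Shift numbers are shares of 50 cm and turn numbers shares of 1.5 rad, none past 1 either way. Its arguments: {"type":"object","properties":{"increments":{"type":"array"},"squeeze":{"type":"number"}},"required":["increments"]}

```bash
mkdir -p pics; cat > h.py <<'E'
from plant import *
import numpy as np, cv2
def W(im,px,z=None):
    K=im["intrinsics"];u,v=px
    d=np.linalg.inv(K)@np.array([u,v,1.]);R=im["R"];t=im["t"];c=-R.T@t;w=R.T@d
    if z is not None: return c+w*(z-c[2])/w[2]
    r=im["range_z"][int(round(v)),int(round(u))]
    return c+w*r
def cloud(im):
    K=im["intrinsics"];H,Wd=im["range_z"].shape
    u,v=np.meshgrid(np.arange(Wd),np.arange(H))
    d=np.stack([u,v,np.ones_like(u)],-1)@np.linalg.inv(K).T*im["range_z"][...,None]
    return (d-im["t"])@im["R"]
def save(im,n,s=1.0): cv2.imwrite("pics/"+n,cv2.resize(im["color"][:,:,::-1],None,fx=s,fy=s))
E
python3 - <<'E'
from h import *
np.set_printoptions(precision=4,suppress=True)
a=get_image("top");b=get_image("side")
cv2.imwrite("pics/a.png",cv2.resize(a["color"][:,:,::-1],None,fx=1.5,fy=1.5));save(b,"b.png",1.5)
np.savez("/tmp/a.npz",**a);np.savez("/tmp/b.npz",**b)
for n in("top","side"):
  im=a if n=="top" else b
  for q in("lifter_grip","lifter_prongs","rack","rack_slot","lid","lid_bar","brick","kiln"):
    for r in landmark_of(n,q)[:3]: print(n,q,round(r["score"],2),np.round(r["pixel"]),W(im,r["pixel"]))
print(sense())
E
```

```text
top lifter_grip 0.74 [184. 226.] [0.3514 0.1783 0.019 ]
top lifter_grip 0.7 [134. 120.] [0.5668 0.2803 0.1436]
top lifter_prongs 0.86 [139. 261.] [0.2653 0.2822 0.0077]
top lifter_prongs 0.67 [142. 135.] [0.5441 0.269  0.1162]
top rack 0.8 [145. 144.] [0.5588 0.2934 0.009 ]
top rack_slot 0.96 [132. 125.] [0.5552 0.2845 0.1456]
top lid 0.92 [258. 145.] [0.5474 0.0045 0.0538]
top lid_bar 0.59 [262. 136.] [ 0.555  -0.0026  0.0968]
top brick 0.9 [282. 222.] [ 0.3649 -0.057   0.0327]
top brick 0.64 [358. 267.] [ 0.2644 -0.2326  0.0335]
top brick 0.48 [143. 136.] [0.5402 0.2661 0.1164]
top kiln 0.97 [365. 149.] [ 0.5263 -0.238   0.1068]
side lifter_grip 0.75 [163. 280.] [0.5621 0.2999 0.1632]
side lifter_grip 0.58 [290. 298.] [0.3398 0.1926 0.0204]
side lifter_prongs 0.79 [165. 328.] [0.5789 0.2841 0.0071]
side lifter_prongs 0.78 [329. 340.] [0.2618 0.2755 0.0062]
side rack 0.55 [177. 333.] [0.5536 0.2881 0.0012]
side rack_slot 0.65 [167. 298.] [0.5593 0.3027 0.12  ]
side rack_slot 0.6 [176. 334.] [ 0.5573  0.2894 -0.0015]
side lid 0.65 [201. 224.] [0.5561 0.0229 0.0559]
side brick 0.95 [283. 226.] [ 0.3657 -0.0199  0.0313]
side brick 0.74 [201. 239.] [0.5526 0.0481 0.0319]
side brick 0.58 [324. 187.] [ 0.2641 -0.1936  0.0303]
side kiln 0.79 [218. 178.] [ 0.5496 -0.1932  0.0374]
{'t': 0.9, 'joint_positions': array([ 1.1655,  0.5275,  1.4327,  0.    ,  1.1814, -0.1785]), 'qd': array([ 0.    , -0.0001,  0.0013, -0.0021, -0.0001,  0.0005]), 'joint_torque': array([ -0.001 , -44.2308, -17.8426,  -0.0002,   0.0007,  -0.    ]), 'tool_pos': array([0.1405, 0.609 , 0.2313]), 'ee_rot': array([-0.    ,  0.1132,  0.9936,  0.    ]), 'ft_force': array([0.7361, 0.1848, 0.1706]), 'torque': array([ 0.0261, -0.0077, -0.0563]), 'gripper_force': 0.0, 'grip_width': 0.0857459167851775}
```

View pics/a.png

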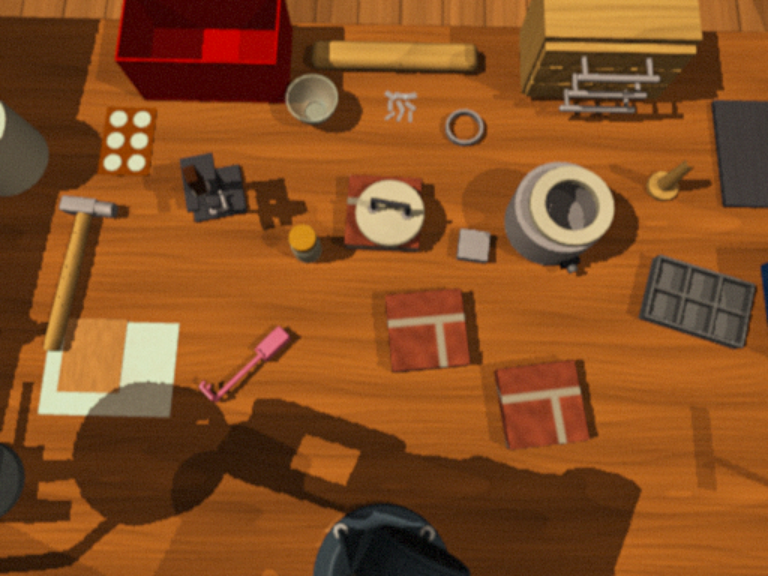

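View pics/b.png

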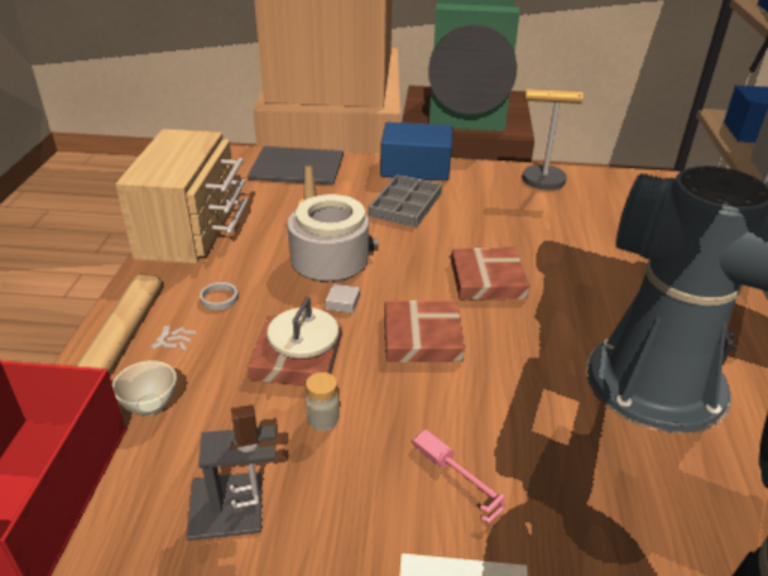

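The top view shows the rack with the lifter at (210,185), the lid on the leftmost brick at (388,212), and the kiln with its offset collar at (570,203). The pink decoy is at (245,365). A jar stands at (305,243), close to the lid. Next I'll fit the geometry from depth.

```bash
cat >> h.py <<'E'
def circ(P):
    A=np.c_[2*P[:,:2],np.ones(len(P))];s=np.linalg.lstsq(A,(P[:,:2]**2).sum(1),rcond=None)[0]
    return s[:2],np.sqrt(s[2]+s[:2]@s[:2])
def sel(C,x,y,z): 
    return C[(abs(C[...,0]-x[0])<x[1])&(abs(C[...,1]-y[0])<y[1])&(C[...,2]>z[0])&(C[...,2]<z[1])]
def rect(P): 
    return cv2.minAreaRect((P[:,:2]*1000).astype(np.float32))
E
python3 - <<'E'
from h import *
np.set_printoptions(precision=4,suppress=True)
for f in("a","b"):
    im=dict(np.load(f"/tmp/{f}.npz"));C=cloud(im)
    print(f)
    P=sel(C,(.56,.09),(.28,.08),(.108,.122));print("rackplate",len(P),rect(P),np.median(P[:,2]))
    P=sel(C,(.56,.09),(.28,.08),(.155,.2));print("grip",len(P),rect(P) if len(P)>3 else 0,P[:,2].max() if len(P) else 0)
    P=sel(C,(.55,.09),(.0,.08),(.045,.062));print("flange",len(P),rect(P),np.median(P[:,2]))
    P=sel(C,(.55,.09),(.0,.08),(.085,.105));print("bar",len(P),rect(P),np.median(P[:,2]))
    P=sel(C,(.55,.1),(-.23,.1),(.098,.115));print("collar",len(P),rect(P),np.median(P[:,2]))
    import scipy.spatial as ss
    H=ss.ConvexHull(P[:,:2]).vertices;print(circ(P[H]))
    c=rect(P)[0];d=P[:,:2]-np.array(c)/1000;ang=np.arctan2(d[:,1],d[:,0]);r=np.hypot(*d.T)
    inn=np.array([P[(abs((ang-q+np.pi)%(2*np.pi)-np.pi)<.1)][np.argmin(r[abs((ang-q+np.pi)%(2*np.pi)-np.pi)<.1])] for q in np.arange(-3.1,3.1,.2) if (abs((ang-q+np.pi)%(2*np.pi)-np.pi)<.1).any()])
    print("inner",circ(inn))
    P=sel(C,(.55,.11),(-.23,.11),(.02,.09));print("shell",len(P),rect(P))
E
```

```text
a
rackplate 565 ((576.385009765625, 294.103271484375), (89.42695617675781, 51.10264205932617), 13.06196117401123) 0.11567296770137521
grip 127 ((564.9083862304688, 289.2763977050781), (26.60584831237793, 17.782474517822266), 20.916730880737305) 0.1724710461007378
flange 1471 ((557.8363037109375, 1.1399459838867188), (111.04450988769531, 111.12835693359375), 35.793739318847656) 0.05457011505193026
bar 99 ((558.2444458007812, 0.9219894409179688), (62.69407653808594, 9.265043258666992), 80.59268188476562) 0.09551162877214607
collar 1365 ((557.029296875, -271.5654296875), (116.84819793701172, 127.32728576660156), 89.92427062988281) 0.1064822321800919
(array([ 0.5571, -0.2753]), np.float64(0.06267875772361622))
inner (array([ 0.5567, -0.2768]), np.float64(0.04131431100018737))
shell 2117 ((559.9216918945312, -226.87713623046875), (205.47850036621094, 161.6256866455078), 82.04150390625)
b
rackplate 976 ((577.7572021484375, 295.53875732421875), (88.0793228149414, 53.567222595214844), 13.4815673828125) 0.11500940566029255
grip 197 ((566.4778442382812, 292.8138427734375), (25.738977432250977, 19.350175857543945), 23.444721221923828) 0.17137828484735768
flange 1149 ((558.7946166992188, 5.158836364746094), (108.27473449707031, 111.29867553710938), 8.965310096740723) 0.054297566512791766
bar 77 ((558.367919921875, 2.8720321655273438), (64.53923034667969, 8.517498970031738), 80.78202819824219) 0.09524230452726536
collar 646 ((557.553955078125, -268.6493225097656), (126.27620697021484, 121.94587707519531), 0.7363438606262207) 0.10603672016396559
(array([ 0.5573, -0.2729]), np.float64(0.06347683248108722))
inner (array([ 0.5572, -0.2735]), np.float64(0.04113672599627549))
shell 1665 ((559.4910888671875, -224.0495147705078), (197.72897338867188, 159.3273162841797), 82.36639404296875)
```

Request:
step_arm(increments=[[1, -0.08, -0.035, -0.14, -0.08], [1, -0.972, -0.426, -0.14, -0.306], [1, -0.972, -0.426, -0.14, -0.306], [1, -0.972, -0.426, -0.14, -0.306], [1, -0.972, -0.426, -0.14, -0.306], [1, -0.972, -0.426, -0.14, -0.306], [1, -0.972, -0.426, -0.14, -0.306], [1, -0.972, -0.426, -0.14, -0.306], [1, -0.972, -0.426, -0.14, -0.306], [1, -0.972, -0.426, -0.14, -0.306]], squeeze=100)

```text
t: 1.73
tool_pos: [0.4559, 0.3738, 0.2922]
ee_rot: [0.0, -0.116, 0.993, 0.0]
ft_force: [0.1, 0.8, 0.1]
grip_width: 0.0854
gripper_force: 0.0
```

```bash
cat >> h.py <<'E'
def inc(target,yaw=None):
    """target tcp xyz; yaw: world angle (deg) of lifter +x (= -tool x). prints shares"""
    s=sense();w,x,y,z=s["ee_rot"];from scipy.spatial.transform import Rotation as Ro
    R=Ro.from_quat([x,y,z,w]).as_matrix();d=R.T@(np.array(target)-s["tool_pos"])
    cy=np.degrees(np.arctan2(-R[1,0],-R[0,0]))
    out=np.round(d/.5,4)
    t=0 if yaw is None else -np.radians((yaw-cy+180)%360-180)/1.5
    print("t",round(s["t"],2),"pos",s["tool_pos"].round(4),"yaw",round(cy,2),"tilt",R[:,2].round(4),"inc",out,"turn",round(t,4),"F",s["ft_force"].round(1),"M",s["torque"].round(2))
E
python3 -c "
from h import *
inc((.555,.289,.30),13.3)"
```

```text
t 1.73 pos [0.4559 0.3738 0.2922] yaw 13.3 tilt [ 3.e-04  3.e-04 -1.e+00] inc [-0.1538 -0.2107 -0.0156] turn -0.0 F [0.1 0.8 0.1] M [ 0.   -0.04 -0.03]
```

Request:
step_arm(increments=[[1, -0.154, -0.211, -0.016, 0], [1, -0.154, -0.211, -0.016, 0], [1, -0.154, -0.211, -0.016, 0], [1, -0.154, -0.211, -0.016, 0], [1, -0.154, -0.211, -0.016, 0]])

```text
t: 2.15
tool_pos: [0.5562, 0.2881, 0.2997]
ee_rot: [0.0, -0.114, 0.994, -0.0]
ft_force: [-0.9, 0.6, 1.1]
grip_width: 0.0848
gripper_force: 0.0
```

```bash
python3 - <<'E'
from h import *
w=get_image("wrist");save(w,"w1.png",1.5);np.savez("/tmp/w1.npz",**w);C=cloud(w)
inc((.566,.292,.13))
P=sel(C,(.56,.09),(.28,.08),(.108,.122));print("rackplate",len(P),rect(P),np.median(P[:,2]))
P=sel(C,(.56,.09),(.28,.08),(.155,.2));print("grip",len(P),rect(P),np.median(P[:,2]))
E
```

```text
t 2.2 pos [0.5542 0.2895 0.2995] yaw 13.16 tilt [-1.e-03  4.e-04 -1.e+00] inc [-0.0245 -0.0008  0.3389] turn 0 F [-0.3  0.5 -1. ] M [ 0.04  0.01 -0.05]
rackplate 2335 ((578.3182983398438, 293.8043518066406), (88.66345977783203, 49.983787536621094), 13.142964363098145) 0.11518702404293757
grip 512 ((566.9992065429688, 289.8409729003906), (26.326557159423828, 17.891910552978516), 20.322792053222656) 0.16889523462559897
```

View pics/w1.png

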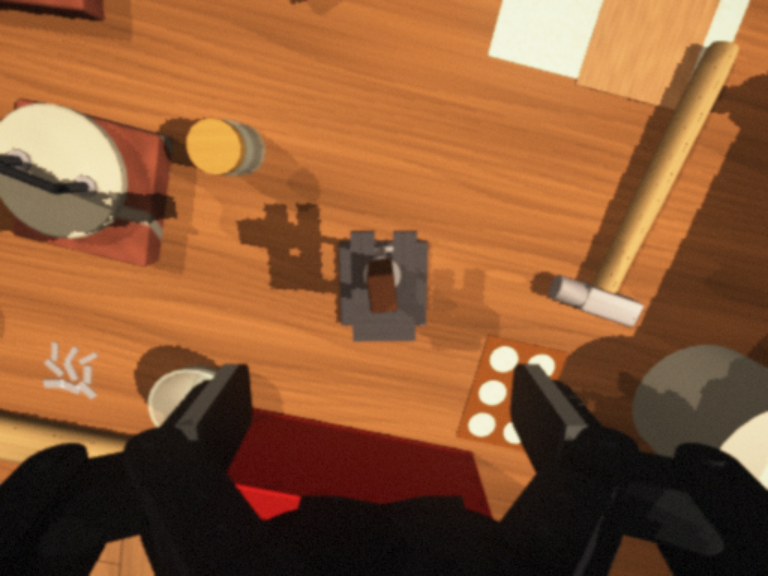

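The wrist view shows the grip at (380,285), turned about 7° from the rack plate. I'll grasp it at yaw 20.5°.

```bash
python3 -c "
from h import *
inc((.567,.290,.13),20.5)"
```

```text
t 2.2 pos [0.5542 0.2895 0.2995] yaw 13.16 tilt [-1.e-03  4.e-04 -1.e+00] inc [-0.0255 -0.0051  0.3389] turn -0.0854 F [-0.3  0.5 -1. ] M [ 0.04  0.01 -0.05]
```

Request:
step_arm(increments=[[1, -0.025, -0.004, 0.08, -0.0854], [1, -0.025, -0.004, 0.16, -0.0854], [1, -0.025, -0.004, 0.22, -0.0854], [1, -0.025, -0.004, 0.28, -0.0854], [1, -0.025, -0.004, 0.32, -0.0854], [1, -0.025, -0.004, 0.339, -0.0854], [1, -0.025, -0.004, 0.339, -0.0854], [1, -0.025, -0.004, 0.339, -0.0854]])

```text
t: 2.87
tool_pos: [0.5658, 0.2925, 0.1308]
ee_rot: [0.0, -0.18, 0.984, 0.0]
ft_force: [0.6, 1.2, -0.4]
grip_width: 0.0855
gripper_force: 0.0
```

```bash
python3 -c "
from h import *
inc((.567,.290,.13),20.5)"
```

```text
t 2.87 pos [0.5658 0.2925 0.1308] yaw 20.74 tilt [ 0.e+00  3.e-04 -1.e+00] inc [-0.0005 -0.0055  0.0016] turn 0.0028 F [ 0.6  1.2 -0.4] M [ 0.05 -0.02  0.02]
```

Request:
step_arm(increments=[[1, 0, -0.003, 0.002, 0], [0, 0, -0.003, 0.002, 0], [0, 0, -0.003, 0.002, 0], [0, 0, -0.003, 0.002, 0], [0, 0, -0.003, 0.002, 0], [0, 0, -0.003, 0.002, 0], [0, 0, -0.003, 0.002, 0], [0, 0, -0.003, 0.002, 0], [0, 0, -0.003, 0.002, 0]], squeeze=100)

```text
t: 3.62
tool_pos: [0.5672, 0.2899, 0.1298]
ee_rot: [0.0, -0.179, 0.984, 0.0]
ft_force: [-0.5, -0.4, 3.2]
grip_width: 0.0168
gripper_force: 97.6
```

```bash
python3 -c "
from h import *
inc((.567,.290,.138),20.5)"
```

```text
t 3.62 pos [0.5672 0.2899 0.1298] yaw 20.64 tilt [ 7.e-04  1.e-04 -1.e+00] inc [ 0.0003  0.0003 -0.0164] turn 0.0016 F [-0.5 -0.4  3.2] M [-0.03  0.02 -0.02]
```

Request:
step_arm(increments=[[0, 0, 0, -0.016, 0], [0, 0, 0, -0.018, 0], [0, 0.02, 0.003, -0.018, 0], [0, 0.06, 0.008, -0.018, 0], [0, 0.1, 0.013, -0.018, 0], [0, 0.14, 0.018, -0.018, 0], [0, 0.18, 0.023, -0.018, 0], [0, 0.2, 0.026, -0.018, 0], [0, 0.2, 0.026, -0.018, 0]])

```text
t: 4.37
tool_pos: [0.4658, 0.2662, 0.1381]
ee_rot: [-0.002, -0.179, 0.984, -0.0]
ft_force: [0.1, -0.6, -0.5]
grip_width: 0.0166
gripper_force: 97.4
```

```bash
python3 - <<'E'
from h import *
c,s=np.cos(np.radians(-9.3)),np.sin(np.radians(-9.3))
b=np.array([.5583,.0015]); a=b-np.array([c,s])*(.015+.075)
print(a)
inc((a[0],a[1],.28),-9.3)
w=get_image("side");save(w[ "color"] if 0 else w,"s2.png",1.5)
E
```

```text
[0.46948299 0.01604434]
t 4.37 pos [0.4658 0.2662 0.1381] yaw 20.68 tilt [-0.0037 -0.0011 -1.    ] inc [ 0.1708 -0.4707 -0.2832] turn 0.3488 F [ 0.1 -0.6 -0.5] M [-0.02  0.08  0.01]
```

View pics/s2.png

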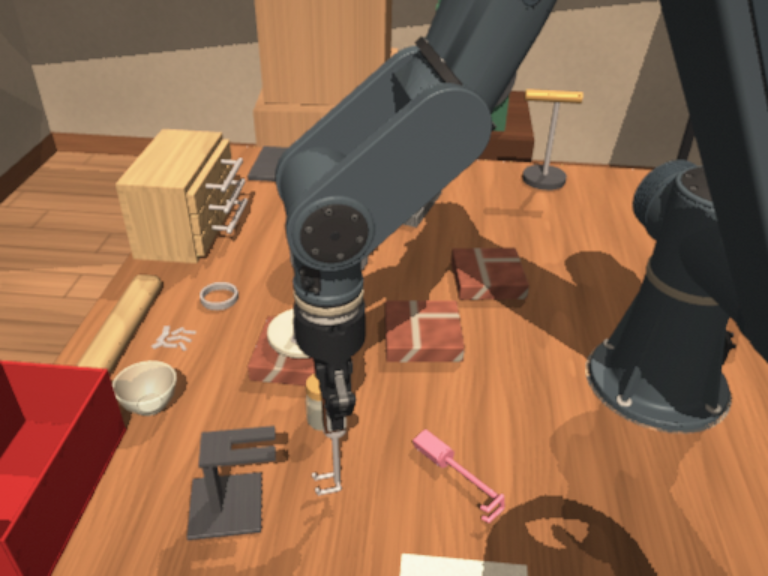

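The side view shows the lifter clear of the rack and upright, with its prongs at (325,482). Next is the lid.

Request:
step_arm(increments=[[0, 0, 0, -0.07, 0], [0, 0, -0.01, -0.15, 0.05], [0, 0.02, -0.05, -0.22, 0.12], [0, 0.06, -0.12, -0.283, 0.2], [0, 0.09, -0.2, -0.283, 0.28], [0, 0.12, -0.28, -0.283, 0.349], [0, 0.15, -0.36, -0.283, 0.349], [0, 0.171, -0.44, -0.283, 0.349], [0, 0.171, -0.471, -0.283, 0.349], [0, 0.171, -0.471, -0.283, 0.349]])

```text
t: 5.25
tool_pos: [0.4756, 0.0108, 0.2809]
ee_rot: [0.003, 0.084, 0.996, -0.002]
ft_force: [-0.3, 1.1, -1.6]
grip_width: 0.0169
gripper_force: 98.1
```

```bash
python3 - <<'E'
from h import *
inc((.4695,.016,.181),-9.3)
w=get_image("wrist");save(w,"w3.png",1.5);C=cloud(w);np.savez("/tmp/w3.npz",**w)
P=sel(C,(.55,.09),(.0,.08),(.049,.060));print("flange",len(P),rect(P))
P=sel(C,(.55,.09),(.0,.08),(.085,.105));print("bar",len(P),rect(P))
E
```

```text
t 5.25 pos [0.4756 0.0108 0.2809] yaw -9.69 tilt [ 0.0057 -0.0035 -1.    ] inc [0.0151 0.0088 0.1997] turn -0.0045 F [-0.3  1.1 -1.6] M [ 0.04 -0.04  0.04]
flange 1839 ((541.8815307617188, 4.052909851074219), (111.77294921875, 76.90828704833984), 79.4645004272461)
bar 0 ((0.0, 0.0), (0.0, 0.0), 0.0)
```

View pics/w3.png

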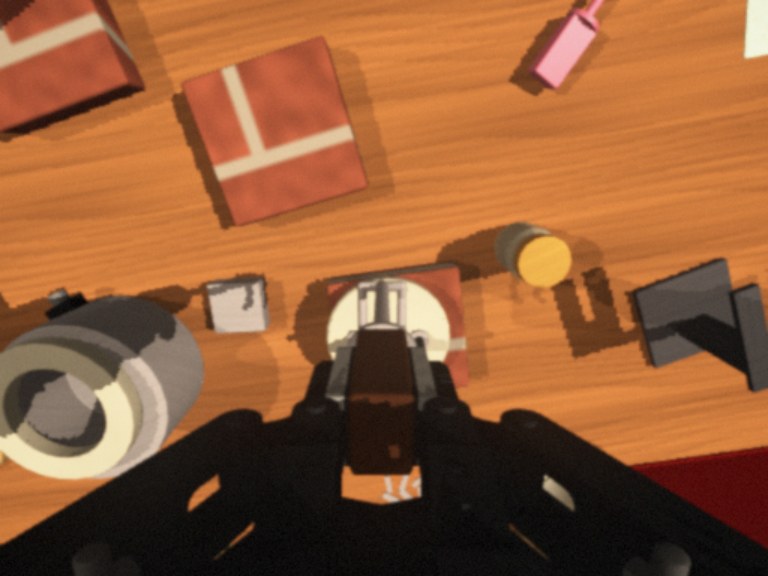

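```bash
python3 - <<'E'
from h import *
np.set_printoptions(precision=4,suppress=True)
w=dict(np.load("/tmp/w3.npz"));C=cloud(w)
R=w["R"]; print("cam",-R.T@w["t"])
P=sel(C,(.49,.05),(.01,.04),(.155,.186));print(len(P),rect(P),P[:,2].min(),P[:,2].max(), np.median(P,0))
inc((.4695,.016,.181),-9.3)
E
```

```text
cam [0.405  0.0226 0.4233]
516 ((487.39019775390625, 8.108101844787598), (29.451522827148438, 29.924583435058594), 79.39424133300781) 0.16816763382876673 0.18591122014776268 [0.4837 0.0105 0.1719]
t 5.3 pos [0.4745 0.0132 0.2806] yaw -9.65 tilt [ 0.0038 -0.001  -1.    ] inc [0.0117 0.0039 0.1992] turn -0.0041 F [-0.   0.4 -1.7] M [ 0.03 -0.02  0.04]
```

Request:
step_arm(increments=[[0, 0.011, 0.003, 0.04, -0.004], [0, 0.011, 0.003, 0.1, -0.004], [0, 0.011, 0.003, 0.15, -0.004], [0, 0.011, 0.003, 0.185, -0.004], [0, 0.011, 0.003, 0.199, -0.004], [0, 0.011, 0.003, 0.199, -0.004], [0, 0.011, 0.003, 0.199, -0.004], [0, 0.011, 0.003, 0.199, -0.004]])

```text
t: 5.97
tool_pos: [0.468, 0.0188, 0.1814]
ee_rot: [0.001, 0.078, 0.997, -0.0]
ft_force: [0.3, 0.3, -1.1]
grip_width: 0.0171
gripper_force: 98.1
```

```bash
python3 - <<'E'
from h import *
np.set_printoptions(precision=4,suppress=True)
inc((.4705,.016,.181),-9.3)
w=get_image("side");C=cloud(w);save(w,"s4.png",1)
for z in((.060,.0735),):
  P=sel(C,(.49,.05),(.01,.04),z);print(len(P),rect(P) if len(P)>3 else 0, P[:,2].max() if len(P) else 0)
P=sel(C,(.55,.09),(.0,.08),(.085,.105));print("bar",len(P),rect(P),np.median(P,0))
P=sel(C,(.48,.05),(.01,.04),(.06,.15));print(P[np.argsort(P[:,2])][::max(1,len(P)//15)])
inc((.4705,.016,.181),-9.3)
E
```

```text
t 5.97 pos [0.468  0.0188 0.1814] yaw -8.97 tilt [ 0.0029 -0.0005 -1.    ] inc [-0.0059 -0.0047  0.0009] turn 0.0038 F [ 0.3  0.3 -1.1] M [ 0.02 -0.02  0.06]
52 ((480.0114440917969, 18.547170639038086), (33.30168151855469, 30.159589767456055), 87.2999267578125) 0.07349037261139199
bar 106 ((522.3875122070312, 22.584941864013672), (61.46509552001953, 102.75912475585938), 62.455352783203125) [0.5562 0.0186 0.0949]
[[0.4874 0.0052 0.0675]
 [0.4847 0.0075 0.0697]
 [0.4838 0.0306 0.071 ]
 [0.4768 0.0315 0.0724]
 [0.4721 0.0321 0.0734]
 [0.4814 0.0308 0.0743]
 [0.4835 0.0322 0.0753]
 [0.4712 0.0213 0.0793]
 [0.4711 0.0215 0.0854]
 [0.471  0.0219 0.0945]
 [0.4709 0.0223 0.1035]
 [0.4709 0.0212 0.1112]
 [0.4708 0.0219 0.1202]
 [0.4705 0.0235 0.1299]
 [0.4663 0.0214 0.1371]
 [0.466  0.0232 0.1494]]
t 6.02 pos [0.4679 0.0187 0.1815] yaw -8.98 tilt [ 0.0031 -0.0005 -1.    ] inc [-0.006  -0.0045  0.0011] turn 0.0037 F [ 0.6  0.4 -2.1] M [ 0.03 -0.05 -0.03]
```

Request:
step_arm(increments=[[0, -0.002, -0.006, 0.001, 0.004], [0, -0.02, -0.006, 0.001, 0.004], [0, -0.05, -0.006, 0.001, 0.004], [0, -0.08, -0.006, 0.001, 0.004], [0, -0.11, -0.006, 0.001, 0.004], [0, -0.14, -0.006, 0.001, 0.004], [0, -0.156, -0.006, 0.001, 0.004], [0, -0.156, -0.006, 0.001, 0.004], [0, -0.156, -0.006, 0.001, 0.004]])

```text
t: 6.77
tool_pos: [0.5431, 0.0034, 0.1798]
ee_rot: [-0.0, 0.082, 0.997, 0.0]
ft_force: [-0.2, 0.2, -0.9]
grip_width: 0.017
gripper_force: 98.1
```

```bash
python3 - <<'E'
from h import *
inc((.5445,.0038,.181),-9.3)
w=get_image("side");u=w["color"][200:340,140:300] if 0 else w["color"][170:290,140:270]
cv2.imwrite("pics/s5.png",cv2.resize(u[:,:,::-1],None,fx=4.5,fy=4.5,interpolation=cv2.INTER_CUBIC))
E
```

```text
t 6.77 pos [0.5431 0.0034 0.1798] yaw -9.36 tilt [-6.e-04  1.e-04 -1.e+00] inc [-0.0027  0.0013 -0.0024] turn -0.0008 F [-0.2  0.2 -0.9] M [-0.04  0.06  0.02]
```

View pics/s5.png

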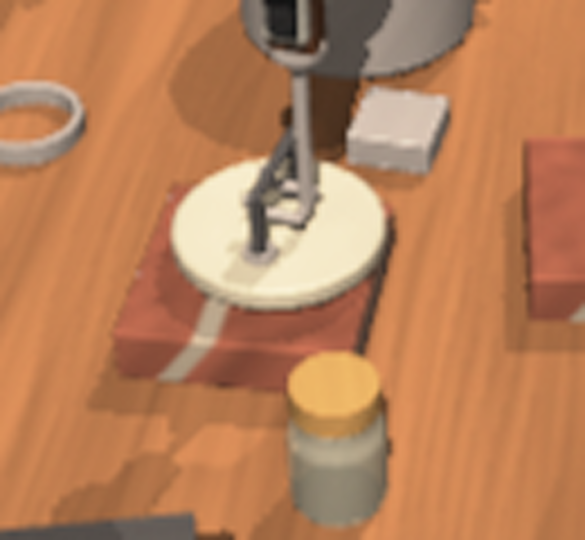

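The crop shows the rod at (303,160) and the prongs under the bar at (275,185). Now I'll raise it slowly.

Request:
step_arm(increments=[[0, -0.002, 0.001, -0.01, 0], [0, -0.002, 0.001, -0.02, 0], [0, -0.002, 0.001, -0.025, 0], [0, -0.002, 0.001, -0.03, 0], [0, -0.002, 0.001, -0.035, 0], [0, -0.002, 0.001, -0.04, 0], [0, -0.002, 0.001, -0.045, 0], [0, -0.002, 0.001, -0.05, 0], [0, -0.002, 0.001, -0.055, 0], [0, -0.002, 0.001, -0.06, 0]])

```text
t: 7.65
tool_pos: [0.5439, 0.0038, 0.2096]
ee_rot: [-0.001, 0.082, 0.997, 0.0]
ft_force: [0.8, -0.1, -6.6]
grip_width: 0.0169
gripper_force: 97.6
```

```bash
python3 - <<'E'
from h import *
inc((.5445,.0038,.30),-9.3)
w=get_image("side");C=cloud(w)
P=sel(C,(.55,.09),(.0,.08),(.035,.09));P=P[P[:,2]>.055]
import scipy.linalg as L
Q=P[(P[:,2]>.058)&(P[:,2]<.085)];A=np.c_[Q[:,:2]-Q[:,:2].mean(0),np.ones(len(Q))];print(len(Q),np.linalg.lstsq(A,Q[:,2],rcond=None)[0],Q.mean(0))
E
```

```text
t 7.65 pos [0.5439 0.0038 0.2096] yaw -9.35 tilt [-1.e-03  2.e-04 -1.e+00] inc [-1.000e-03  1.000e-04 -1.807e-01] turn -0.0006 F [ 0.8 -0.1 -6.6] M [0.03 0.11 0.04]
1118 [ 0.00035914 -0.01501904  0.06656712] [0.55544997 0.01413838 0.06656712]
```

Request:
step_arm(increments=[[0, 0, 0, -0.01, 0], [0, 0, 0, -0.03, 0], [0, 0, 0, -0.055, 0], [0, 0, 0, -0.085, 0], [0, 0, 0, -0.115, 0], [0, 0, 0, -0.14, 0], [0, 0, 0, -0.16, 0], [0, 0, 0, -0.17, 0], [0, 0, 0, -0.175, 0], [0, 0, 0, -0.175, 0]])

```text
t: 8.53
tool_pos: [0.5442, 0.0038, 0.2977]
ee_rot: [0.0, 0.082, 0.997, -0.0]
ft_force: [-0.5, -0.4, -7.2]
grip_width: 0.0169
gripper_force: 97.6
```

Request:
step_arm(increments=[[0, -0.001, -0.006, 0, 0], [0, -0.004, -0.022, 0, 0], [0, -0.008, -0.046, 0, 0], [0, -0.013, -0.08, 0, 0], [0, -0.02, -0.125, 0, 0], [0, -0.028, -0.175, 0, 0], [0, -0.036, -0.225, 0, 0], [0, -0.044, -0.275, 0, 0], [0, -0.052, -0.325, 0, 0], [0, -0.06, -0.37, 0, 0]])

```text
t: 9.37
tool_pos: [0.543, -0.1868, 0.2967]
ee_rot: [-0.001, 0.082, 0.997, -0.001]
ft_force: [0.8, -0.1, -7.3]
grip_width: 0.0173
gripper_force: 97.8
```

Request:
step_arm(increments=[[0, -0.007, -0.043, 0, 0], [0, -0.012, -0.078, 0, 0], [0, -0.017, -0.107, 0, 0], [0, -0.021, -0.132, 0, 0], [0, -0.024, -0.152, 0, 0], [0, -0.026, -0.165, 0, 0], [0, -0.0275, -0.173, 0, 0], [0, -0.028, -0.1765, 0, 0], [0, -0.028, -0.1765, 0, 0], [0, -0.028, -0.1765, 0, 0]])

```text
t: 10.2
tool_pos: [0.5432, -0.2721, 0.2973]
ee_rot: [-0.0, 0.081, 0.997, 0.0]
ft_force: [-0.1, 1.3, -5.9]
grip_width: 0.0168
gripper_force: 97.7
```

```bash
python3 - <<'E'
from h import *
import scipy.spatial as ss
np.set_printoptions(precision=4,suppress=True)
inc((.5428,-.2730,.297),-9.3)
for n in("side","top"):
  w=get_image(n);C=cloud(w)
  if n=="side": save(w,"s6.png",1.5)
  P=sel(C,(.55,.09),(-.27,.09),(.144,.163))
  if len(P)<50: print(n,len(P));continue
  H=ss.ConvexHull(P[:,:2]).vertices
  A=np.c_[P[:,:2]-P[:,:2].mean(0),np.ones(len(P))];print(n,len(P),np.linalg.lstsq(A,P[:,2],rcond=None)[0],circ(P[H]),rect(P))
inc((.5428,-.2730,.297),-9.3)
E
```

```text
t 10.2 pos [ 0.5432 -0.2721  0.2973] yaw -9.31 tilt [-0.0002  0.0008 -1.    ] inc [ 0.0006 -0.0019  0.0007] turn -0.0001 F [-0.1  1.3 -5.9] M [0.05 0.1  0.01]
side 719 [ 0.0126 -0.0373  0.1538] (array([ 0.5584, -0.2712]), np.float64(0.05636000633672479)) ((557.5886840820312, -269.52874755859375), (111.03582000732422, 112.08753967285156), 12.725462913513184)
top 0
t 10.3 pos [ 0.5433 -0.2721  0.2973] yaw -9.29 tilt [-0.0002  0.0005 -1.    ] inc [ 0.0006 -0.002   0.0007] turn 0.0001 F [-0.3 -0.1 -7. ] M [0.07 0.04 0.03]
```

View pics/s6.png

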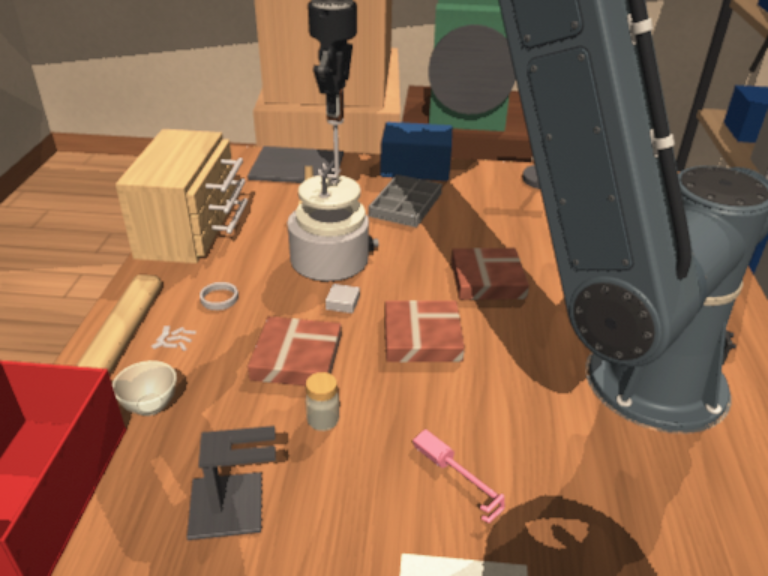

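The lid hangs level above the collar, about 1.5 mm short in y. I'll correct that and lower it.

Request:
step_arm(increments=[[0, 0.001, -0.003, 0.005, 0], [0, 0.001, -0.003, 0.015, 0], [0, 0.001, -0.003, 0.025, 0], [0, 0.001, -0.003, 0.035, 0], [0, 0.001, -0.003, 0.04, 0], [0, 0.001, -0.003, 0.044, 0], [0, 0.001, -0.003, 0.047, 0], [0, 0.001, -0.003, 0.05, 0], [0, 0.001, -0.003, 0.053, 0], [0, 0.001, -0.003, 0.056, 0]])

```text
t: 11.13
tool_pos: [0.5426, -0.2745, 0.2694]
ee_rot: [0.0, 0.082, 0.997, -0.0]
ft_force: [0.9, -0.6, -6.7]
grip_width: 0.0171
gripper_force: 97.8
```

```bash
python3 - <<'E'
from h import *
import scipy.spatial as ss
np.set_printoptions(precision=4,suppress=True)
inc((.5428,-.2735,.26),-9.3)
w=get_image("side");C=cloud(w)
P=sel(C,(.55,.09),(-.27,.09),(.118,.135))
H=ss.ConvexHull(P[:,:2]).vertices
A=np.c_[P[:,:2]-P[:,:2].mean(0),np.ones(len(P))];print(len(P),np.linalg.lstsq(A,P[:,2],rcond=None)[0],circ(P[H]))
inc((.5428,-.2735,.26),-9.3)
E
```

```text
t 11.13 pos [ 0.5426 -0.2745  0.2694] yaw -9.35 tilt [ 0.0004 -0.0003 -1.    ] inc [-0.      0.002   0.0188] turn -0.0006 F [ 0.9 -0.6 -6.7] M [ 0.01  0.08 -0.03]
683 [-0.0022 -0.0297  0.1263] (array([ 0.5567, -0.2729]), np.float64(0.056102437608699166))
t 11.18 pos [ 0.5424 -0.2744  0.269 ] yaw -9.35 tilt [-0.0002  0.0001 -1.    ] inc [-0.0004  0.0018  0.0181] turn -0.0006 F [-0.5  0.  -6.8] M [-0.03  0.06 -0.  ]
```

Request:
step_arm(increments=[[0, 0, 0, 0.003, 0], [0, 0, 0, 0.006, 0], [0, 0, 0, 0.009, 0], [0, 0, 0, 0.012, 0], [0, 0, 0, 0.014, 0], [0, 0, 0, 0.016, 0], [0, 0, 0, 0.018, 0], [0, 0, 0, 0.019, 0]])

```text
t: 11.85
tool_pos: [0.5426, -0.2744, 0.2601]
ee_rot: [0.0, 0.082, 0.997, -0.0]
ft_force: [-0.6, 0.9, -3.9]
grip_width: 0.0166
gripper_force: 98.0
```

```bash
python3 - <<'E'
from h import *
import scipy.spatial as ss
np.set_printoptions(precision=4,suppress=True)
inc((.5428,-.2735,.26),-9.3)
w=get_image("side");C=cloud(w)
P=sel(C,(.55,.09),(-.27,.09),(.108,.130))
H=ss.ConvexHull(P[:,:2]).vertices
A=np.c_[P[:,:2]-P[:,:2].mean(0),np.ones(len(P))];print(len(P),np.linalg.lstsq(A,P[:,2],rcond=None)[0],np.median(P[:,2]),circ(P[H]))
inc((.5428,-.2735,.26),-9.3)
E
```

```text
t 11.85 pos [ 0.5426 -0.2744  0.2601] yaw -9.35 tilt [ 0.0004 -0.0001 -1.    ] inc [-0.      0.0018  0.0002] turn -0.0006 F [-0.6  0.9 -3.9] M [ 0.15  0.17 -0.02]
718 [ 0.0037 -0.0383  0.1168] 0.11740062299387546 (array([ 0.5571, -0.2703]), np.float64(0.05981069999598591))
t 11.9 pos [ 0.5426 -0.2744  0.2601] yaw -9.35 tilt [ 0.0002 -0.0001 -1.    ] inc [-0.0002  0.0018  0.0002] turn -0.0006 F [-0.2  0.6 -5.2] M [ 0.09  0.16 -0.08]
```

Request:
step_arm(increments=[[0, 0, 0, 0.001, 0], [0, 0, 0, 0.002, 0], [0, 0, 0, 0.003, 0], [0, 0, 0, 0.004, 0], [0, 0, 0, 0.005, 0], [0, 0, 0, 0.006, 0], [0, 0, 0, 0.006, 0]])

```text
t: 12.48
tool_pos: [0.5425, -0.2744, 0.2569]
ee_rot: [0.0, 0.082, 0.997, -0.0]
ft_force: [-0.5, 0.6, -1.3]
grip_width: 0.0168
gripper_force: 98.1
```

```bash
python3 - <<'E'
from h import *
np.set_printoptions(precision=4,suppress=True)
inc((.5428,-.2735,.257),-9.3)
w=get_image("side");C=cloud(w)
P=sel(C,(.557,.05),(-.273,.05),(.108,.130))
P=P[np.hypot(P[:,0]-.557,P[:,1]+.272)<.05]
A=np.c_[P[:,:2]-P[:,:2].mean(0),np.ones(len(P))];print(len(P),np.linalg.lstsq(A,P[:,2],rcond=None)[0],np.median(P[:,2]))
inc((.5428,-.2735,.257),-9.3)
E
```

```text
t 12.48 pos [ 0.5425 -0.2744  0.2569] yaw -9.35 tilt [ 0.0002 -0.0002 -1.    ] inc [-0.0002  0.0019 -0.0002] turn -0.0006 F [-0.5  0.6 -1.3] M [0.01 0.02 0.07]
484 [ 0.0021 -0.0042  0.1179] 0.11781608444479874
t 12.53 pos [ 0.5425 -0.2744  0.2569] yaw -9.35 tilt [ 0.0002 -0.0002 -1.    ] inc [-0.0002  0.0019 -0.0002] turn -0.0006 F [-0.2  0.3 -0.9] M [-0.02  0.01 -0.02]
```

The lid is home: the flange top is at 0.117–0.118, the slope is about 0.3°, and the load is off the lifter. Next I'll unhook it.

Request:
step_arm(increments=[[0, 0, 0, 0.006, 0], [0, 0, 0, 0.013, 0], [0, 0, 0, 0.02, 0], [0, 0, 0, 0.022, 0], [0, 0.01, 0, 0.022, 0], [0, 0.03, 0, 0.022, 0], [0, 0.05, 0, 0.022, 0], [0, 0.07, 0, 0.022, 0], [0, 0.1, 0, 0.022, 0], [0, 0.13, 0, 0.022, 0]])

```text
t: 13.37
tool_pos: [0.4769, -0.2635, 0.246]
ee_rot: [-0.0, 0.082, 0.997, -0.0]
ft_force: [-0.7, -0.1, -2.0]
grip_width: 0.0168
gripper_force: 98.1
```

Request:
step_arm(increments=[[0, 0.03, 0, 0, 0], [0, 0.08, 0, 0, 0], [0, 0.1, 0, -0.05, 0], [0, 0.1, 0, -0.1, 0], [0, 0.1, 0, -0.1, 0], [0, 0.1, 0, -0.1, 0]])

```text
t: 13.87
tool_pos: [0.4289, -0.2562, 0.2975]
ee_rot: [0.002, 0.082, 0.997, -0.001]
ft_force: [-0.3, -0.0, -1.9]
grip_width: 0.0171
gripper_force: 98.5
```

```bash
python3 - <<'E'
from h import *
np.set_printoptions(precision=4,suppress=True)
w=get_image("top");C=cloud(w)
P=sel(C,(.557,.05),(-.273,.05),(.108,.130))
P=P[np.hypot(P[:,0]-.557,P[:,1]+.275)<.05]
A=np.c_[P[:,:2]-P[:,:2].mean(0),np.ones(len(P))];print(len(P),np.linalg.lstsq(A,P[:,2],rcond=None)[0],np.median(P[:,2]))
u=np.array([np.cos(np.radians(13.2)),np.sin(np.radians(13.2))])
for s in(np.array([.5683,.2915]),): print("out",s-.105*u)
o=s-.105*u
inc((o[0],o[1],.29),13.2)
E
```

```text
213 [-0.0142  0.0132  0.1179] 0.11781643930563113
out [0.4661 0.2675]
t 13.92 pos [ 0.4284 -0.2555  0.2962] yaw -9.37 tilt [ 0.0007 -0.0007 -1.    ] inc [0.096  1.0443 0.0116] turn -0.2626 F [ 0.5  0.  -2.2] M [-0.    0.07  0.02]
```

Request:
step_arm(increments=[[0, 0.006, 0.06, 0.01, -0.03], [0, 0.012, 0.13, 0.01, -0.06], [0, 0.018, 0.2, 0.01, -0.1], [0, 0.025, 0.27, 0.01, -0.14], [0, 0.031, 0.34, 0.01, -0.18], [0, 0.038, 0.41, 0.01, -0.22], [0, 0.044, 0.48, 0.01, -0.25], [0, 0.05, 0.55, 0.01, -0.263], [0, 0.057, 0.62, 0.01, -0.263], [0, 0.063, 0.69, 0.01, -0.263]])

```text
t: 14.75
tool_pos: [0.4526, 0.0916, 0.2894]
ee_rot: [-0.002, -0.115, 0.993, 0.0]
ft_force: [0.9, -1.0, -1.4]
grip_width: 0.0165
gripper_force: 98.5
```

```bash
python3 - <<'E'
from h import *
inc((.4661,.2675,.29),13.2)
E
```

```text
t 14.75 pos [0.4526 0.0916 0.2894] yaw 13.26 tilt [-3.2e-03  1.0e-04 -1.0e+00] inc [-0.107   0.3361 -0.0013] turn 0.0007 F [ 0.9 -1.  -1.4] M [-0.02 -0.07 -0.07]
```

Request:
step_arm(increments=[[0, -0.03, 0.07, 0, 0], [0, -0.05, 0.14, 0, 0], [0, -0.07, 0.21, 0, 0], [0, -0.09, 0.28, 0, 0], [0, -0.107, 0.32, 0.02, 0], [0, -0.107, 0.336, 0.08, 0], [0, -0.107, 0.336, 0.15, 0], [0, -0.107, 0.336, 0.22, 0], [0, -0.107, 0.336, 0.28, 0], [0, -0.107, 0.336, 0.3, 0]])

```text
t: 15.58
tool_pos: [0.4631, 0.2644, 0.1354]
ee_rot: [-0.006, -0.116, 0.993, -0.001]
ft_force: [-0.3, 0.2, -1.2]
grip_width: 0.017
gripper_force: 98.5
```

Request:
step_arm(increments=[[0, 0, 0, 0, 0], [0, 0, 0, 0, 0], [0, 0, 0, 0, 0]])

```text
t: 15.83
tool_pos: [0.4688, 0.266, 0.1422]
ee_rot: [0.001, -0.115, 0.993, 0.0]
ft_force: [0.1, -0.3, -1.2]
grip_width: 0.0167
gripper_force: 98.5
```

```bash
python3 - <<'E'
from h import *
inc((.5683,.2915,.139),13.2)
w=get_image("wrist");save(w,"w7.png",1.5);C=cloud(w)
P=sel(C,(.57,.08),(.28,.08),(.108,.121));print("rackplate",len(P),rect(P))
w=get_image("side");C=cloud(w)
P=sel(C,(.467,.03),(.268,.03),(.05,.1));print("rod side",np.median(P,0))
P=sel(C,(.57,.08),(.28,.08),(.108,.122));P=P[P[:,0]>.52];print("rackplate",len(P),rect(P))
inc((.5683,.2915,.139),13.2)
E
```

```text
t 15.83 pos [0.4688 0.266  0.1422] yaw 13.25 tilt [ 2.8e-03  9.0e-04 -1.0e+00] inc [-0.2053  0.0041  0.0069] turn 0.0005 F [ 0.1 -0.3 -1.2] M [-0.02 -0.03 -0.03]
rackplate 552 ((541.9749755859375, 282.04425048828125), (14.138487815856934, 35.90593338012695), 13.34544563293457)
rod side [0.46858961 0.26982199 0.07976851]
rackplate 1084 ((577.8678588867188, 295.7272644042969), (88.15336608886719, 54.30864334106445), 13.945504188537598)
t 15.93 pos [0.469  0.266  0.1427] yaw 13.25 tilt [ 0.004   0.0012 -1.    ] inc [-0.205   0.0041  0.0083] turn 0.0005 F [ 0.   0.4 -0.4] M [ 0.05 -0.   -0.01]
```

View pics/w7.png

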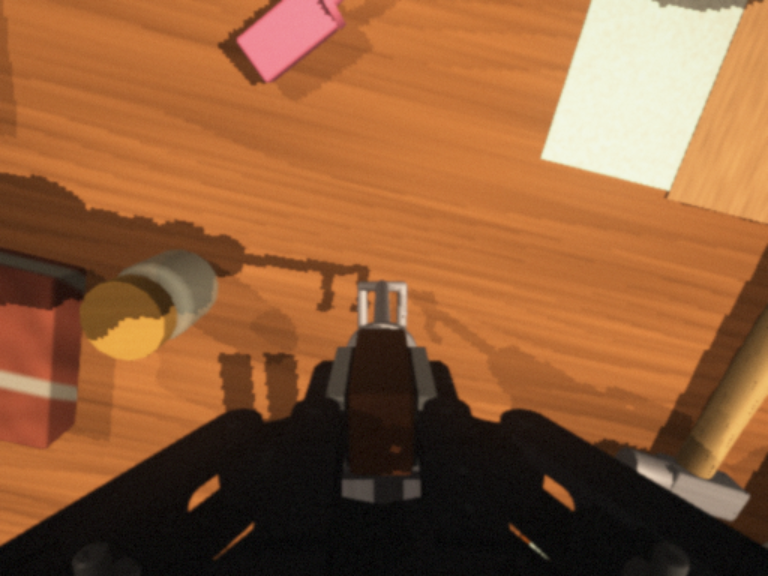

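The rack arms at (382,488) line up with the rod. I'll slide it in slowly.

Request:
step_arm(increments=[[0, -0.02, 0.002, 0, 0], [0, -0.04, 0.002, 0, 0], [0, -0.06, 0.002, 0, 0], [0, -0.08, 0.002, 0, 0], [0, -0.1, 0.002, 0, 0], [0, -0.12, 0.002, 0, 0], [0, -0.135, 0.002, 0, 0], [0, -0.135, 0.002, 0, 0]])

```text
t: 16.6
tool_pos: [0.5356, 0.2825, 0.1408]
ee_rot: [0.001, -0.115, 0.993, 0.0]
ft_force: [0.8, -0.1, -0.8]
grip_width: 0.0169
gripper_force: 98.5
```

```bash
python3 - <<'E'
from h import *
inc((.5683,.2915,.139),13.2)
w=get_image("side");u=w["color"][250:384,90:250]
cv2.imwrite("pics/s8.png",cv2.resize(u[:,:,::-1],None,fx=4.4,fy=4.4,interpolation=cv2.INTER_CUBIC))
inc((.5683,.2915,.139),13.2)
E
```

```text
t 16.6 pos [0.5356 0.2825 0.1408] yaw 13.23 tilt [ 2.6e-03  7.0e-04 -1.0e+00] inc [-0.0677  0.0026  0.0038] turn 0.0003 F [ 0.8 -0.1 -0.8] M [-0.03 -0.03 -0.09]
t 16.65 pos [0.5341 0.2822 0.1406] yaw 13.23 tilt [ 5.e-04  1.e-04 -1.e+00] inc [-0.0709  0.0024  0.0033] turn 0.0004 F [-0.2 -0.2 -2.8] M [-0.04  0.02  0.02]
```

View pics/s8.png

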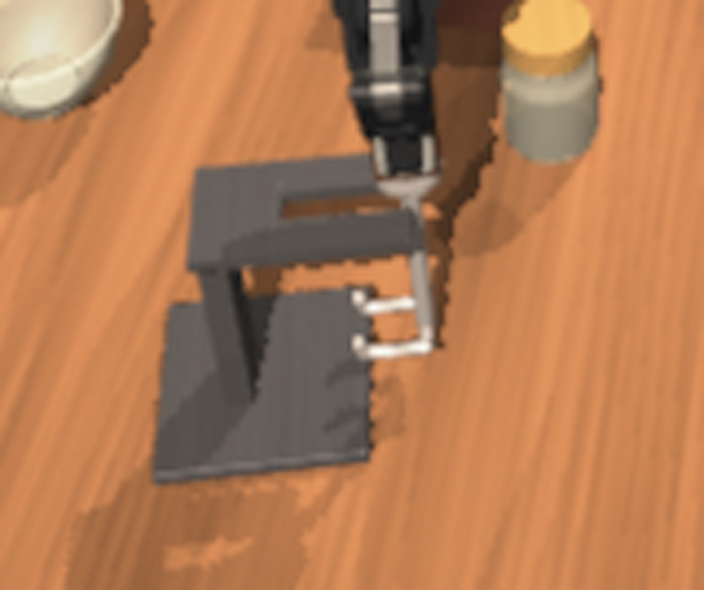

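The rod is at the slot's mouth at (413,205), centred between the arms. I'll continue in.

Request:
step_arm(increments=[[0, -0.01, 0.001, 0, 0], [0, -0.02, 0.001, 0, 0], [0, -0.03, 0.001, 0, 0], [0, -0.04, 0.001, 0, 0], [0, -0.05, 0.001, 0, 0], [0, -0.06, 0.001, 0, 0], [0, -0.069, 0.001, 0, 0], [0, -0.069, 0.001, 0, 0], [0, -0.069, 0.001, 0, 0]])

```text
t: 17.4
tool_pos: [0.5666, 0.2905, 0.1407]
ee_rot: [-0.0, -0.115, 0.993, -0.0]
ft_force: [-0.3, -0.2, -1.7]
grip_width: 0.017
gripper_force: 98.5
```

```bash
python3 - <<'E'
from h import *
inc((.5683,.2915,.1298),13.2)
E
```

```text
t 17.4 pos [0.5666 0.2905 0.1407] yaw 13.25 tilt [-3.e-04 -1.e-04 -1.e+00] inc [-0.0037  0.0013  0.0218] turn 0.0006 F [-0.3 -0.2 -1.7] M [ 0.01 -0.08 -0.02]
```

Request:
step_arm(increments=[[0, -0.003, 0.001, 0.006, 0], [0, -0.003, 0.001, 0.012, 0], [0, -0.003, 0.001, 0.016, 0], [0, -0.003, 0.001, 0.018, 0], [0, -0.003, 0.001, 0.02, 0], [0, -0.003, 0.001, 0.022, 0], [0, -0.003, 0.001, 0.022, 0]])

```text
t: 17.98
tool_pos: [0.5678, 0.2913, 0.1299]
ee_rot: [0.0, -0.115, 0.993, -0.0]
ft_force: [0.1, 0.6, -1.7]
grip_width: 0.0169
gripper_force: 98.8
```

```bash
python3 - <<'E'
from h import *
inc((.5683,.2915,.1298),13.2)
E
```

```text
t 17.98 pos [0.5678 0.2913 0.1299] yaw 13.25 tilt [ 0. -0. -1.] inc [-0.001   0.0001  0.0002] turn 0.0006 F [ 0.1  0.6 -1.7] M [0.01 0.01 0.  ]
```

Still carrying the lifter's weight, so I'll lower a touch more until it rests.

Request:
step_arm(increments=[[0, 0, 0, 0.001, 0], [0, 0, 0, 0.002, 0], [0, 0, 0, 0.002, 0]])

```text
t: 18.23
tool_pos: [0.5679, 0.2914, 0.1298]
ee_rot: [0.0, -0.115, 0.993, 0.0]
ft_force: [-2.5, 0.0, 4.4]
grip_width: 0.0172
gripper_force: 99.5
```

```bash
python3 - <<'E'
from h import *
inc((.5683,.2915,.1298),13.2)
E
```

```text
t 18.23 pos [0.5679 0.2914 0.1298] yaw 13.26 tilt [ 6.e-04  1.e-04 -1.e+00] inc [-0.0008  0.      0.    ] turn 0.0007 F [-2.5  0.   4.4] M [-0.17  0.34 -0.03]
```

The collar is resting on the plate. I'll release slowly, then rise.

Request:
step_arm(increments=[[0.3, 0, 0, 0, 0], [0.4, 0, 0, 0, 0], [0.6, 0, 0, 0, 0], [1, 0, 0, 0, 0], [1, 0, 0, 0, 0], [1, 0, 0, 0, 0], [1, 0, 0, 0, 0], [1, 0, 0, 0, 0]])

```text
t: 18.9
tool_pos: [0.5678, 0.2913, 0.1288]
ee_rot: [-0.0, -0.115, 0.993, -0.0]
ft_force: [-0.1, 0.6, -0.2]
grip_width: 0.0856
gripper_force: 0.0
```

Request:
step_arm(increments=[[1, 0, 0, -0.02, 0], [1, 0, 0, -0.06, 0], [1, 0, 0, -0.12, 0], [1, 0, 0, -0.2, 0], [1, 0, 0, -0.28, 0], [1, 0.06, 0, -0.34, 0], [1, 0.12, 0, -0.34, 0], [1, 0.2, 0, -0.34, 0], [1, 0.2, 0, -0.34, 0], [1, 0.2, 0, -0.34, 0]])

```text
t: 19.73
tool_pos: [0.4674, 0.2679, 0.2995]
ee_rot: [-0.001, -0.116, 0.993, -0.0]
ft_force: [1.4, -0.6, 0.0]
grip_width: 0.0851
gripper_force: 0.0
```

```bash
python3 - <<'E'
from h import *
np.set_printoptions(precision=4,suppress=True)
w=get_image("side");save(w,"s9.png",1.5);C=cloud(w)
P=sel(C,(.56,.09),(.28,.08),(.155,.19));print("grip",len(P),rect(P),P[:,2].max())
P=sel(C,(.56,.09),(.28,.08),(.108,.122));print("rackplate",len(P),rect(P))
P=sel(C,(.557,.05),(-.273,.05),(.108,.130));P=P[np.hypot(P[:,0]-.557,P[:,1]+.272)<.05]
A=np.c_[P[:,:2]-P[:,:2].mean(0),np.ones(len(P))];print("lid",len(P),np.linalg.lstsq(A,P[:,2],rcond=None)[0])
inc((.5,.28,.3))
E
```

```text
grip 196 ((567.5270385742188, 293.4264221191406), (25.672290802001953, 19.570980072021484), 13.564504623413086) 0.17167941750147675
rackplate 970 ((577.726806640625, 295.3648681640625), (88.29930114746094, 53.61897659301758), 13.013530731201172)
lid 0 [0. 0. 0.]
t 19.78 pos [0.4701 0.2684 0.3   ] yaw 13.27 tilt [ 0.0019  0.0005 -1.    ] inc [-0.0636  0.0088  0.0001] turn 0 F [ 0.9 -0.2  0.3] M [0.06 0.01 0.04]<stdin>:7: RuntimeWarning: Mean of empty slice.
  ret = um.true_divide(
```

View pics/s9.png

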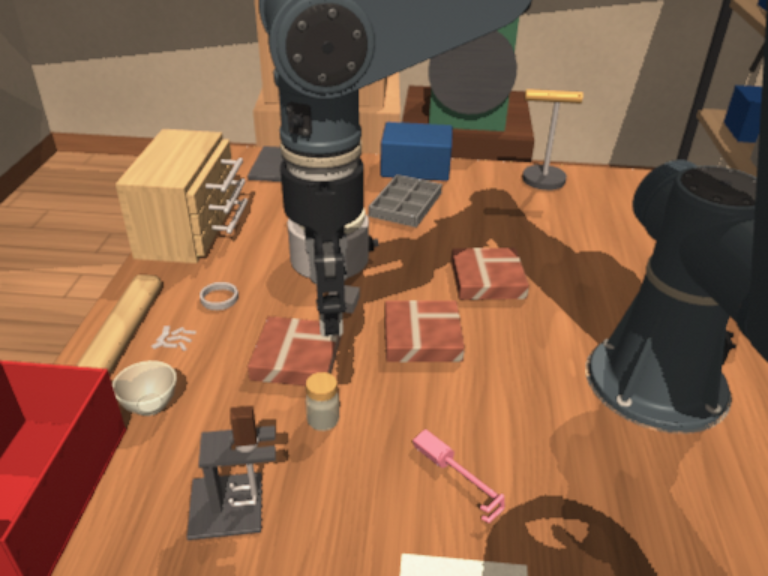

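The lifter hangs in its slot, with the grip at (245,425). The robot hides the lid in this view, so I'll check it once from the top and then hand in.

```bash
python3 - <<'E'
from h import *
C=cloud(get_image("top"))
P=sel(C,(.557,.05),(-.275,.05),(.108,.130));P=P[np.hypot(P[:,0]-.557,P[:,1]+.275)<.05]
A=np.c_[P[:,:2]-P[:,:2].mean(0),np.ones(len(P))];s=np.linalg.lstsq(A,P[:,2],rcond=None)[0];print(len(P),s)
if len(P)>200 and abs(s[2]-.1175)<.0015 and abs(s[:2]).max()<.03: print(job_done())
E
```

```text
1282 [-0.00070159 -0.00339296  0.11785037]
the job is handed in; nothing more can be done
None
```

The lid is fully home and flat in the kiln's mouth, the lifter hangs back in its rack slot, and the job was handed in at about 20 s with the robot touching nothing.

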